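Log two marks on a manual x-y stage

ROBOT

A 6-joint arm with a two-finger parallel gripper is mounted at the origin on a cart in front of the work surface, level with it; the furniture and walls round the work are solid. World frame = base frame: x ahead of the robot, y to its left, z up, the work surface at z = 0. Lengths are in m, angles in rad, forces in N, time in s.
With the tool pointing down it reaches from about 0.375 to 0.925 m from the base axis. Payload 5.7 kg.
Tool frame: the origin (TCP) lies midway between the tips of the shut fingers; the grasp point (between the pads) lies 19 mm behind it; z points along the fingers, y is the direction in which the jaws open and shut (so a half turn about z gives the same grasp; the last joint's range is limited). The gripper opens to 85 mm and grips with 20 to 120 N. Pads are 22 mm wide; open, the fingers measure 114 mm over their backs; the gripper's body (76 mm by 85 mm) begins 54 mm behind the grasp point. The pads swing forward as they close: fully open they stand 13 mm farther back than shut.
Start: joints at [1.19, 0.359, 1.51, -0, 1.272, -0.115], TCP at [0.158, 0.579, 0.194] pointing down, gripper open.
Joint ranges: [-2.97, 2.97], [-1.01, 2.36], [0.21, 2.38], [-0.96, 4.11], [0.2, 2.71], [-2.98, 2.98]. Speed limits (rad/s): [2.39, 2.39, 3.14, 3.14, 3.14, 3.14].

INTERFACE

Orientations are given as a unit quaternion [w, x, y, z].
In Python, from station import r gives the robot as it stands. The module is installed in compiled form; this text tells all that it offers.
- The arm moves only by the tool play_rows, never from a script. Its argument "deltas" is a list of rows, each a list of 7 numbers: the shift along the tool's x, y, z in m, then the turn, a rotation vector about the tool's x, y, z in rad, then the gripper's target within -1 to 1 (shut at 1, half-way at 0, fully open at -1). In form: [[x, y, z, ax, ay, az, fingers], ...]. A call has exactly 10 rows; each row is the pose to reach, as a shift and turn from the pose measured when the call began, along the tool's axes at that moment; what a row does not reach only later rows make up. A row lasts 1/8 s, in which the tool goes at most 62.5 mm and 10.7 degrees, less where a joint would pass 70% of its speed; a pose out of reach is approached as far as the arm can. A call with a gripper value outside its range is refused whole. The fingers move at their own pace and stop on an object; "force" is the grip in N (left out, the last holds). Time passes only in rows, so rows that repeat a pose let the fingers close, or fill a call up. It gives the time, the measured TCP pose, the force and the opening at its end, in the units of the state.
- r.get_obs(): the state, without advancing time (a new reading comes with each control period).
- r.get_image(name): name is "side" or "top"; returns the picture (384x512x3 uint8, red, green, blue); there is no depth.
- r.camera_info(name): a dict with "mtx" (3x3 intrinsics, pixels), "k1" (the pictures are not rectified: a ray, as slopes to the right and down, at radius r is drawn at 1 + k1 r^2 times it, then the intrinsics apply), "rvec" (rotation vector, rad) and "tvec" (3), from world to camera coordinates, as OpenCV has them. Camera axes: x right, y down, z forward; pixel columns grow to the right and rows downward; lengths in m; the calibration is good to about 2 mm. A picture is of the moment at which its call begins. camera_info takes no time and is no camera call.
- r.finish_job(): hands the job in, once; it reports no verdict.
Trained networks look in the newest picture that a camera, given by its name, has taken for a name from the list of things; names that differ only in an ending like _2 or _b are one class to them, and where a whole thing is asked for, a point or a joint stands for the part that bears it (a point fixed in the world has none). Each returns a list of dicts, best first, with "conf" (0 to 1); they miss things now and then, are a little off and sometimes report something else, mostly with a low value. They report only what shows in the picture. A call takes as long as a camera call.
- r.search_frame(camera, label): "extent" ([left, top, width, height] in pixels, round what is visible of it).
- r.trace(camera, label): "region" (384x512 bool, what is visible of it) and "extent" ([left, top, width, height] in pixels, round what is visible of it).
The state is a dict: "t": time; "qpos": joint angles; "joint_velocities": joint speeds; "joint_efforts": joint torques, N m; "ee_pos": TCP position; "tool_rot": TCP orientation; "force": force on the tool from outside, world axes, zero at the start; "moment": the same for the moment, N m; "grip_width": opening from 0.0 (shut) to 1.0 (fully open).
Only numpy, scipy, OpenCV 4.12 (cv2) and the standard library are available. Lean on these libraries where they do the work, as an engineer would, in place of code of your own. Each camera call takes 0.05 s, during which the arm holds its last target.

TASK

Slide the stage's carrier by its black knob until the fixed pointer's tip stands over the dot in the middle of the cross mark, let it rest there and press the white button on the switch box fully down to log the point. Then bring the dot of the ring mark under the pointer, log it the same way, and leave the stage there with the button up. Press the button nowhere but over these two dots, and leave the other things on the desk where they are.

Things in the scene. Friction and masses are not known exactly. Their poses are not given: they have to be found in the camera images.
- stage: Base of the x-y stage, fixed to the desk: a grey plate 120 mm (x) by 190 mm (y); origin at the centre of its underside, its x and y axes parallel to the slides. On crossed slides it bears a white carrier plate 116x112 mm with its top 43 mm above the desk. A post (36x30 mm, 91 mm high) stands 125 mm from the origin on the +y side and holds the pointer's arm.
- pointer_tip (a point): Tip of the fixed steel pointer needle, straight above the stage's origin, 53 mm above the desk and 3.5 mm above the disc; axes as the stage's. It hangs from a level arm (12 mm wide, top 90 mm above the desk) that runs along +y from near the tip to the post.
- disc: Aluminium disc on the carrier, 100 mm across, 6 mm thick, bearing four marks with their middles 32 mm from its centre: cross, square, ring, triangle. Origin at the centre of its underside; under the pointer tip when both slides read 0. It is seated at any angle, too stiff to turn, and rides with the carrier.
- knob (a point): Middle of the upright black round knob that moves the carrier: 30 mm across, from 46 to 90 mm above the desk, this point at 68 mm. Rigid on the carrier's 44 mm wide tongue, 107 mm from the disc's centre on the stage's -y side. It can be taken across in any direction and drawn sideways in x and y against about 2.5 N of friction per slide; it does not lift or turn, and stays where left.
- cross (a point): Middle of the cross mark's dark dot (8 mm across), on the disc's top face. Four separate straight arms, 24 mm over all, round the dot; 32 mm from the disc's centre, opposite the ring.
- ring (a point): Middle of the ring mark's dark dot (8 mm across), on the disc's top face. A circle 21 mm across round the dot; 32 mm from the disc's centre, opposite the cross. The two other marks, a square and a triangle, each with such a dot, are not wanted.
- slide_x (a joint): Carrier's slide along the stage's x axis, -0.042 to 0.042 m; grows as carrier, disc and knob move to the stage's +x. No spring.
- slide_y (a joint): Slide along the stage's y axis, -0.042 to 0.042 m; grows as carrier, disc and knob move to the stage's +y (towards the post). No spring.
- log_button (a joint): Travel of the log button: 0 up, 0.007 m fully down; it logs beyond 0.004 m. A spring returns it; fully down takes 5 N.
- log_button_top (a point): Centre of the top of the round white push button, 40 mm across, 55 mm above the desk when up; pressed straight down. It stands in the middle of a grey switch box (90x72 mm, 32 mm high) fixed to the desk, to the right of the stage.
- by_mouse: Bystander, to be left alone: computer mouse, 112x62x40 (mm), loose; origin at the centre of its underside.
- by_timer: Bystander, to be left alone: white bench timer, 41x68x50 (mm), loose; origin at the centre of its underside.
- by_mount_bottle: Bystander, to be left alone: small brown bottle with white cap, 26 across, 62 tall (mm), loose; origin at the centre of its underside.
- by_dust_cap: Bystander, to be left alone: flat black round cap, 36 across, 12 tall (mm), loose; origin at the centre of its underside.
- by_dish_2: Bystander, to be left alone: clear culture dish with lid, 62 across, 14 tall (mm), loose; origin at the centre of its underside.
- by_tweezers: Bystander, to be left alone: steel tweezers, 124x12x8 (mm), loose; origin at the centre of its underside.
- by_objective_case_0: Bystander, to be left alone: white round case with black screw lid, 45 across, 66 tall (mm), loose; origin at the centre of its underside.

How it is judged:
On the way, in this order (a step that is already met when the one before it is completed fails the run):
1. the button is pressed while the pointer stands over the cross's dot and the carrier rests (value of joint log_button above 0.004 m and horizontal distance between pointer_tip and cross below 0.0045 m and velocity of joint slide_x between -0.01 and 0.01 m/s and velocity of joint slide_y between -0.01 and 0.01 m/s), for 0.1 s.
2. the button is up again and the ring's dot has been brought under the pointer (value of joint log_button below 0.0015 m and horizontal distance between pointer_tip and ring below 0.0045 m), for 0.2 s.
3. the button is pressed while the pointer stands over the ring's dot and the carrier rests (value of joint log_button above 0.004 m and horizontal distance between pointer_tip and ring below 0.0045 m and velocity of joint slide_x between -0.01 and 0.01 m/s and velocity of joint slide_y between -0.01 and 0.01 m/s), for 0.1 s.
At the end, for the whole second after the job is handed in: The pointer tip stands over the ring's dot (within 4.5 mm of its middle, seen from above), the carrier is at rest and the button is up (less than 1.5 mm down) (all of step 2 and velocity of joint slide_x between -0.01 and 0.01 m/s and velocity of joint slide_y between -0.01 and 0.01 m/s); the robot touches nothing.
It fails at once if the button is pressed (more than 4 mm) with the pointer over neither the cross's nor the ring's dot (value of joint log_button above 0.004 m and not (horizontal distance between pointer_tip and cross below 0.0045 m) and not (horizontal distance between pointer_tip and ring below 0.0045 m)).
It fails at once if a bystander is shifted by more than 30 mm (distance of any of by_mouse, by_timer, by_mount_bottle, by_dust_cap, by_dish_2, by_tweezers, by_objective_case_0 from where it was at the start of the episode above 0.03 m).
It also fails if it takes over 72 s, if anything falls off the work surface, if the arm or the gripper's body presses on something with over 40 N, if the wrist force passes 120 N, or if a joint passes its speed limit or range.

## Working session

There is one attempt and no reset: what is moved stays moved. The work goes in short steps, Python scripts to look and compute and a tool call to move; the robot and the scene stay as the last step left them, time stands still between calls to the robot, and variables do not carry over. Pictures are saved under pics/ and viewed, and the job is handed in when it is done.

Besides the shell and the picture viewer there is one more tool, called after "Request:" as name(argument=value, ...) on one line, values as JSON. play_rows: Moves the arm, as the interface text tells. Its arguments: {"type":"object","properties":{"deltas":{"type":"array"},"force":{"type":"number"}},"required":["deltas"]}

```bash
mkdir -p pics; cat > h.py <<'E'
import numpy as np, cv2
from station import r
def cam(n):
    c=r.camera_info(n); return np.array(c["mtx"],float),float(c["k1"]),cv2.Rodrigues(np.array(c["rvec"],float))[0],np.array(c["tvec"],float).ravel(),np.array(c["rvec"],float)
def proj(n,P):
    K,k,R,t,rv=cam(n)
    return cv2.projectPoints(np.array(P,float).reshape(-1,1,3),rv,t,K,np.array([k,0,0,0.]))[0].reshape(-1,2)
def onplane(n,px,z):
    K,k,R,t,_=cam(n)
    u=cv2.undistortPoints(np.array(px,float).reshape(-1,1,2),K,np.array([k,0,0,0.])).reshape(-1,2)
    d=np.c_[u,np.ones(len(u))]@R; c=-R.T@t
    return c+d*((z-c[2])/d[:,2])[:,None]
def save(n,f,im=None):
    im=r.get_image(n) if im is None else im
    cv2.imwrite(f,cv2.resize(im[:,:,::-1],(800,600),interpolation=cv2.INTER_CUBIC)); return im
E
python3 - <<'E'
from h import *
for n in("side","top"):
    im=save(n,f"pics/{n}0.png"); np.save(n+"0.npy",im)
    print(n,{k:np.round(v,4).tolist() for k,v in r.camera_info(n).items()})
    for l in("stage","disc","knob","cross","ring","log_button_top","pointer_tip"):
        try: print(l,[(np.round(d["extent"],1).tolist(),round(d["conf"],2)) for d in r.search_frame(n,l)[:3]])
        except Exception as e: print(l,e)
print(r.get_obs())
E
```

```text
side {'mtx': [[458.5863, 0.0, 254.7378], [0.0, 458.5863, 193.2409], [0.0, 0.0, 1.0]], 'k1': -0.0538, 'rvec': [2.2077, -0.5828, 0.2769], 'tvec': [-0.4777, 0.1997, 1.0153]}
stage [([205.0, 146.4, 77.9, 83.0], 0.57)]
disc [([230.7, 178.6, 35.6, 22.3], 0.67), ([241.6, 133.0, 7.7, 20.5], 0.17)]
knob []
cross [([227.7, 174.9, 37.8, 28.5], 0.76)]
ring [([228.3, 178.6, 36.0, 24.0], 0.94), ([217.7, 175.1, 65.7, 51.0], 0.3)]
log_button_top [([278.5, 275.6, 16.8, 12.9], 0.7), ([228.4, 179.1, 38.0, 23.1], 0.37)]
pointer_tip [([205.7, 150.4, 73.5, 79.6], 0.81), ([221.4, 175.4, 58.4, 44.3], 0.59)]
top {'mtx': [[398.8302, 0.0, 254.8729], [0.0, 398.8302, 196.4683], [0.0, 0.0, 1.0]], 'k1': 0.0365, 'rvec': [2.1834, -2.206, 0.0395], 'tvec': [-0.0467, 0.5361, 1.2401]}
stage [([216.1, 184.0, 33.3, 27.6], 0.4)]
disc [([216.7, 173.6, 60.7, 41.4], 0.68), ([218.1, 180.5, 34.2, 31.2], 0.62)]
knob [([216.2, 176.0, 59.2, 39.4], 0.64), ([215.8, 179.1, 36.1, 35.7], 0.55)]
cross [([216.0, 181.7, 34.3, 31.4], 0.74)]
ring [([218.3, 183.1, 34.9, 29.0], 0.57)]
log_button_top []
pointer_tip [([182.9, 177.1, 95.2, 45.3], 0.56)]
{'t': 0.8, 'qpos': array([ 1.18992353e+00,  3.58777428e-01,  1.51040373e+00,  2.20644013e-05,
        1.27251958e+00, -1.15069539e-01]), 'joint_velocities': array([-0.00091471,  0.00103713, -0.00142961, -0.0001347 , -0.0005991 ,
       -0.00150162]), 'joint_efforts': array([-1.39101918e-03, -5.27516091e+01, -2.79036033e+01, -2.15486220e-04,
        1.50493001e-03,  3.40379893e-05]), 'ee_pos': array([0.15757617, 0.57889458, 0.19417881]), 'tool_rot': array([-2.34862025e-05,  1.32513953e-01,  9.91181138e-01, -4.98005171e-05]), 'force': array([-7.24924759e-04,  3.61756135e-01, -8.68495563e-01]), 'moment': array([-0.02477949,  0.01824056,  0.00922964]), 'grip_width': 1.001457372558171}
```

View pics/side0.png

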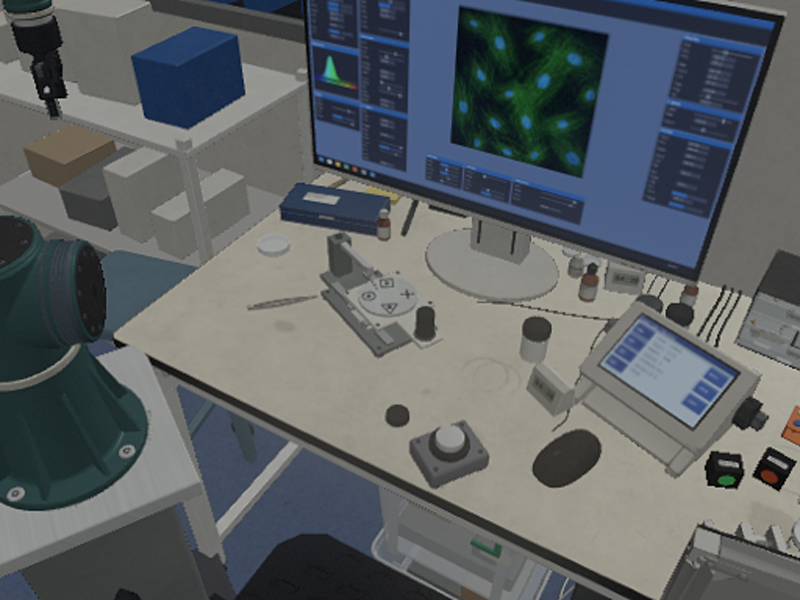

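View pics/top0.png

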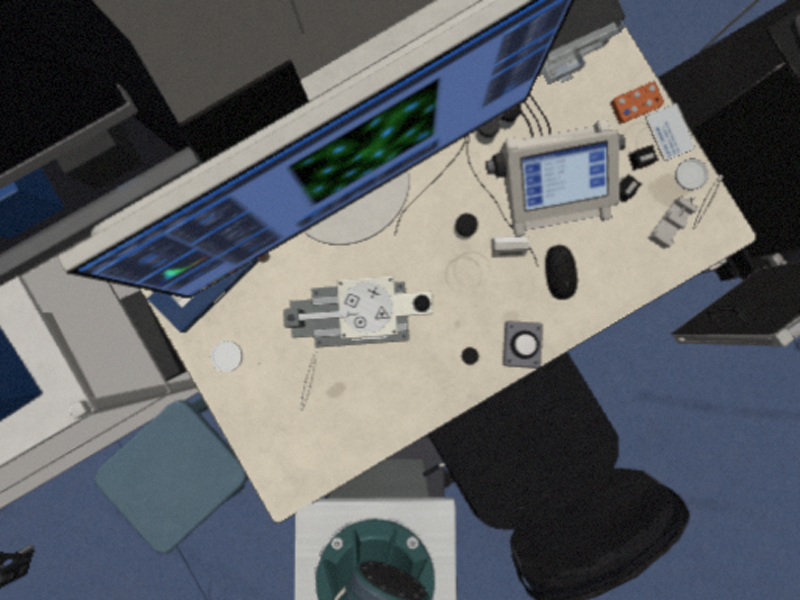

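```bash
python3 - <<'E'
import numpy as np,cv2
a=np.load("top0.npy")[160:235,170:290]; b=np.load("side0.npy")[135:240,190:300]
cv2.imwrite("pics/topc.png",cv2.resize(a[:,:,::-1],None,fx=6.5,fy=6.5,interpolation=cv2.INTER_CUBIC))
cv2.imwrite("pics/sidec.png",cv2.resize(b[:,:,::-1],None,fx=5.5,fy=5.5,interpolation=cv2.INTER_CUBIC))
E
```

```text
(no output)
```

View pics/topc.png

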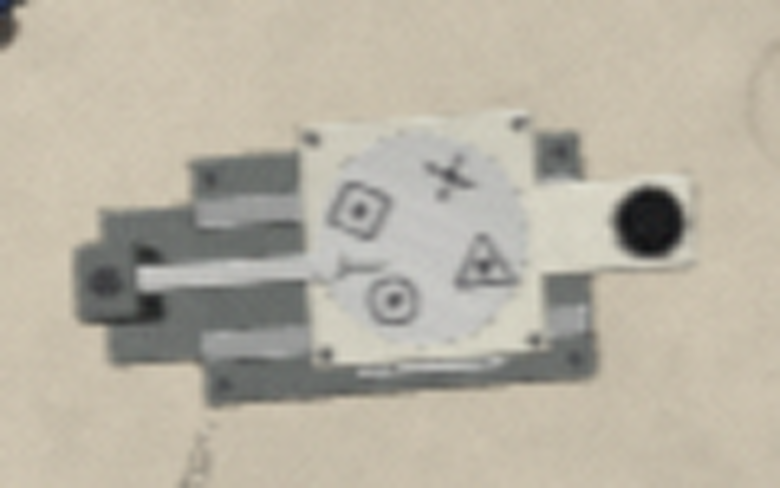

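View pics/sidec.png

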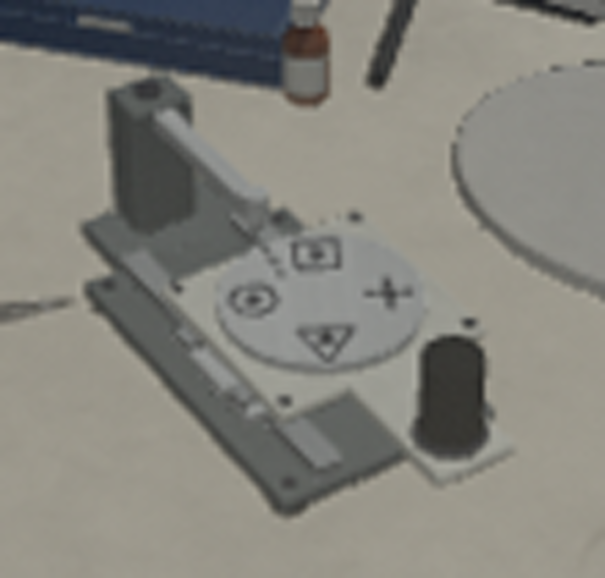

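The side view shows the knob at about (425,320) and the button at (450,437). In the top view the stage is at about (365,310), the knob at (422,303) and the button at (525,343). In both views the ring and cross sit on opposite sides of the disc. Next I'll zoom in for sub-pixel measurements.

```bash
python3 - <<'E'
import numpy as np,cv2
a=np.load("top0.npy")[176:216,214:254]; b=np.load("side0.npy")[164:204,225:275]
def g(x,f):
    x=cv2.resize(x[:,:,::-1],None,fx=f,fy=f,interpolation=cv2.INTER_CUBIC)
    return x
A=g(a,14);B=g(b,14)
for I,x0,y0 in((A,214,176),(B,225,164)):
    for i in range(0,I.shape[1]//14,5):
        cv2.putText(I,str(x0+i),(i*14,10),0,.35,(0,0,255),1); cv2.line(I,(i*14+7,12),(i*14+7,18),(0,0,255),1)
    for i in range(0,I.shape[0]//14,5):
        cv2.putText(I,str(y0+i),(0,i*14+11),0,.35,(0,0,255),1)
cv2.imwrite("pics/tz.png",A);cv2.imwrite("pics/sz.png",B)
E
```

```text
(no output)
```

View pics/tz.png

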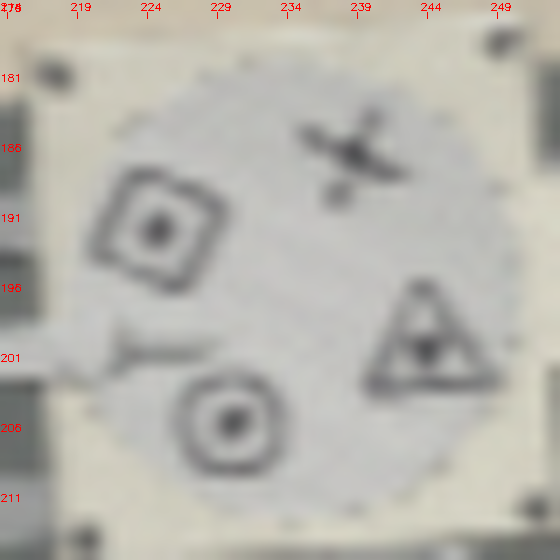

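View pics/sz.png

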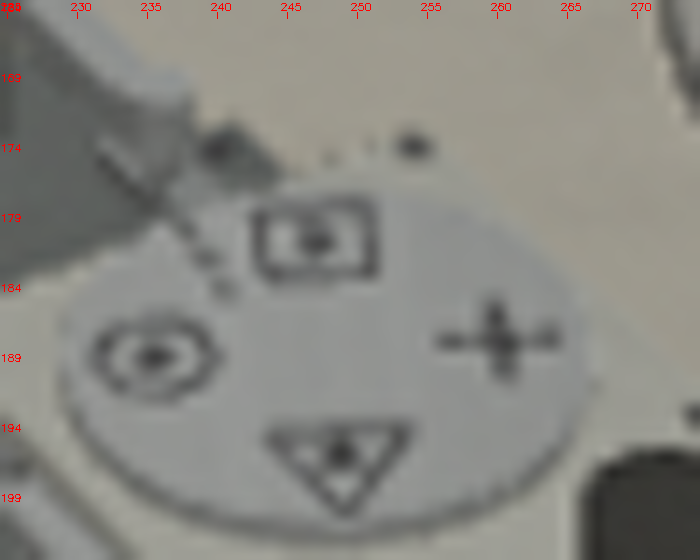

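```bash
cat > fit.py <<'E'
from h import *
from scipy.optimize import least_squares
def dots(im,pts,w=2.6):
    g=im.astype(float).mean(2); out=[]
    big=cv2.resize(g,None,fx=8,fy=8,interpolation=cv2.INTER_CUBIC)
    yy,xx=np.mgrid[:big.shape[0],:big.shape[1]]; xx=(xx+.5)/8-.5; yy=(yy+.5)/8-.5
    for p in pts:
        p=np.array(p,float)
        for _ in range(6):
            m=(xx-p[0])**2+(yy-p[1])**2<(w*.75)**2
            bg=np.percentile(big[m],60); wt=np.clip(bg-big[m],0,None)
            p=np.array([(wt*xx[m]).sum(),(wt*yy[m]).sum()])/wt.sum()
        out.append(p)
    return np.array(out)
E
python3 - <<'E'
from fit import *
T=np.load("top0.npy");S=np.load("side0.npy")
# order ring,cross,square,triangle
dt=dots(T,[(230.1,205.7),(238.8,186.8),(225,192),(244,200.6)])
ds=dots(S,[(235.5,188.6),(260,187.5),(246.8,180.8),(248.7,195.6)])
print(dt.round(2),ds.round(2))
sc=(np.array([(311,138),(520,123),(535,341),(325,355)])+.5)/6.5-.5+[170,160]
wt=onplane("top",dt,.0495);ws=onplane("side",ds,.0495)
print("top",wt.round(4)[:,:2],"ctr",wt.mean(0).round(4));print("side",ws.round(4)[:,:2],"ctr",ws.mean(0).round(4))
c=onplane("top",sc,.043)[:,:2];print("screws",c.round(4),c.mean(0).round(4))
for a,b in((1,0),(2,3)):
    d=c[a]-c[b];print("yaw from -y edge",np.degrees(np.arctan2(d[0],-d[1])))
for a,b in((3,0),(2,1)):
    d=c[b]-c[a];print("yaw from x edge",np.degrees(np.arctan2(d[1],d[0])))
print("tip top",onplane("top",[(228.9,200.1)],.053),"side",onplane("side",[(240.9,184.5)],.053))
print("post top",onplane("top",[(170+105.5/6.5-.5,160+283.5/6.5-.5)],.091),"knob top",onplane("top",[(269.58,193.7)],.09))
for n,p in(("top",[(525,343)]),("side",[(450,437)])):
    print("btn",n,onplane(n,np.array(p)*.64,.055))
for l in("log_button_top","knob"):
  for n in("top","side"):
    print(n,l,[(np.round(d["extent"],1).tolist(),round(d["conf"],2)) for d in r.trace(n,l)[:2]])
E
```

```text
[[230.23 205.7 ]
 [238.94 186.66]
 [224.82 191.99]
 [244.05 200.39]] [[235.54 188.99]
 [260.26 187.7 ]
 [247.04 180.53]
 [248.84 195.77]]
top [[ 0.5066  0.0227]
 [ 0.5644 -0.0043]
 [ 0.5486  0.0389]
 [ 0.5223 -0.0195]] ctr [0.5355 0.0094 0.0495]
side [[ 0.5056  0.0237]
 [ 0.5643 -0.0033]
 [ 0.5488  0.04  ]
 [ 0.5225 -0.0172]] ctr [0.5353 0.0108 0.0495]
screws [[ 0.5835  0.0619]
 [ 0.5896 -0.0368]
 [ 0.4867 -0.0429]
 [ 0.4812  0.0559]] [0.5352 0.0095]
yaw from -y edge 3.5034902219403152
yaw from -y edge 3.221746878281588
yaw from x edge 3.3430669305715335
yaw from x edge 3.380025686998776
tip top [[0.52358541 0.0263567  0.053     ]] side [[0.52459941 0.0293397  0.053     ]]
post top [[0.51467419 0.1504927  0.091     ]] knob top [[ 0.53984093 -0.09624832  0.09      ]]
btn top [[ 0.46163971 -0.29627068  0.055     ]]
btn side [[ 0.45868681 -0.29986469  0.055     ]]
top log_button_top [([330.2, 214.4, 14.9, 15.0], 0.73), ([293.3, 222.6, 12.5, 10.3], 0.57)]
side log_button_top [([280.0, 273.2, 14.3, 16.5], 0.5), ([203.9, 147.2, 79.8, 82.8], 0.45)]
top knob [([216.3, 177.8, 61.0, 38.0], 0.8), ([191.8, 255.4, 6.8, 7.6], 0.69)]
side knob [([220.2, 175.4, 60.9, 47.7], 0.69)]
```

```bash
cat >> h.py <<'E'
from scipy.spatial.transform import Rotation as Ro
def delta(p,jaw=None):
    o=r.get_obs(); q=o["tool_rot"]; R0=Ro.from_quat(np.r_[q[1:],q[0]])
    s=R0.inv().apply(np.array(p)-o["ee_pos"])
    if jaw is None: jaw=np.degrees(np.arctan2(*R0.as_matrix()[[1,0],1]))
    a=np.radians(jaw); y=np.array([np.cos(a),np.sin(a),0]); z=np.array([0,0,-1.])
    R1=Ro.from_matrix(np.c_[np.cross(y,z),y,z])
    print("t",round(o["t"],2),"pos",o["ee_pos"].round(4),"F",o["force"].round(1),"w",round(o["grip_width"],3),"shift",s.round(4).tolist(),"turn",(R0.inv()*R1).as_rotvec().round(4).tolist())
E
python3 -c "
from h import *
delta([.541,-.097,.16],3.4)"
```

```text
t 1.0 pos [0.1576 0.5789 0.1942] F [ 0.2 -0.1 -0.2] w 1.001 shift [-0.5475, -0.5515, 0.0342] turn [-0.0001, 0.0, 1.2457]
```

Request:
play_rows(deltas=[[-0.042,-0.042,0,0,0,0.1,-1],[-0.084,-0.084,0,0,0,0.2,-1],[-0.126,-0.127,0,0,0,0.3,-1],[-0.168,-0.169,0,0,0,0.4,-1],[-0.211,-0.212,0,0,0,0.5,-1],[-0.253,-0.255,0,0,0,0.6,-1],[-0.295,-0.297,0,0,0,0.7,-1],[-0.337,-0.339,0.01,0,0,0.8,-1],[-0.379,-0.382,0.02,0,0,0.9,-1],[-0.421,-0.424,0.034,0,0,1.0,-1]], force=40)

```text
t: 2.25
ee_pos: [0.4538, 0.0573, 0.1605]
tool_rot: [0.001, 0.593, 0.805, 0.001]
force: [0.8, 0.9, 0.6]
grip_width: 1.0
```

```bash
python3 -c "
from h import *
delta([.541,-.097,.12],3.4)"
```

```text
t 2.25 pos [0.4538 0.0573 0.1605] F [0.8 0.9 0.6] w 1.0 shift [-0.1732, 0.0374, 0.0407] turn [0.002, 0.0003, 0.242]
```

Request:
play_rows(deltas=[[-0.05,0.011,0,0.002,0,0.1,-1],[-0.1,0.022,0,0.002,0,0.18,-1],[-0.14,0.03,0,0.002,0,0.242,-1],[-0.173,0.0374,0,0.002,0,0.242,-1],[-0.1732,0.0374,0.02,0.002,0,0.242,-1],[-0.1732,0.0374,0.04,0.002,0,0.242,-1],[-0.1732,0.0374,0.04,0.002,0,0.242,-1],[-0.1732,0.0374,0.04,0.002,0,0.242,-1],[-0.1732,0.0374,0.04,0.002,0,0.242,-1],[-0.1732,0.0374,0.04,0.002,0,0.242,-1]])

```text
t: 3.5
ee_pos: [0.5415, -0.097, 0.1214]
tool_rot: [0.001, 0.686, 0.728, 0.0]
force: [-0.4, 0.1, 0.3]
grip_width: 0.997
```

```bash
python3 - <<'E'
from h import *
delta([.541,-.097,.053],3.4)
a=r.get_image("top");b=r.get_image("side")
np.save("top1.npy",a);np.save("side1.npy",b)
A=cv2.resize(a[150:240,170:310],None,fx=5,fy=5,interpolation=2);B=cv2.resize(b[120:240,190:310],None,fx=5,fy=5,interpolation=2)
cv2.imwrite("pics/t1.png",A[:,:,::-1]);cv2.imwrite("pics/s1.png",B[:,:,::-1])
E
```

```text
t 3.5 pos [ 0.5415 -0.097   0.1214] F [-0.4  0.1  0.3] w 0.997 shift [0.0001, -0.0006, 0.0684] turn [0.0013, 0.0008, 0.0002]
```

View pics/t1.png

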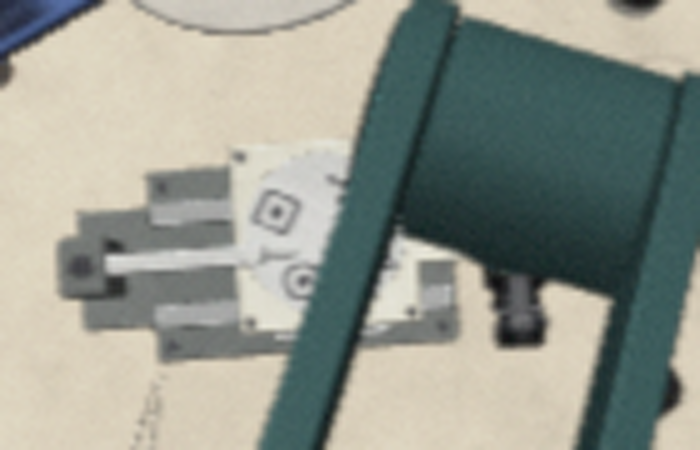

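View pics/s1.png

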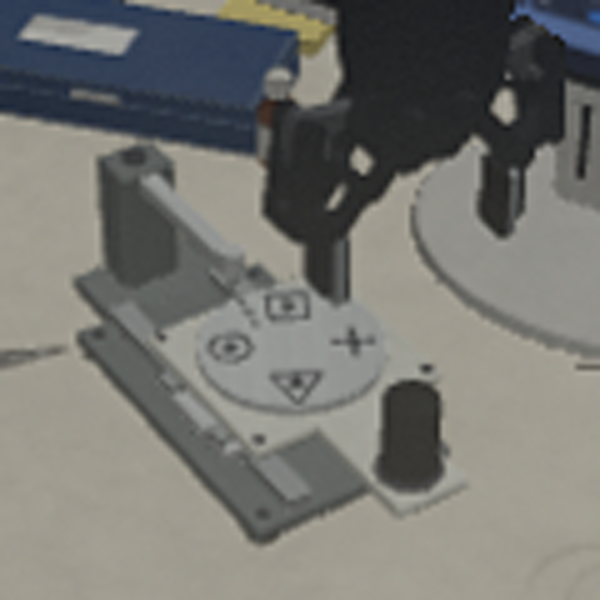

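The top view is partly blocked by the arm, and the side view shows the open fingers above the knob. I'll lower them now and close.

Request:
play_rows(deltas=[[0,-0.0005,0.02,0,0,0,-1],[0,-0.0005,0.04,0,0,0,-1],[0,-0.0005,0.06,0,0,0,-1],[0,-0.0005,0.067,0,0,0,-1],[0,-0.0005,0.067,0,0,0,0],[0,-0.0005,0.067,0,0,0,1],[0,-0.0005,0.067,0,0,0,1],[0,-0.0005,0.067,0,0,0,1],[0,-0.0005,0.067,0,0,0,1],[0,-0.0005,0.067,0,0,0,1]], force=40)

```text
t: 4.85
ee_pos: [0.5408, -0.0971, 0.0542]
tool_rot: [0.0, 0.686, 0.728, 0.0]
force: [-0.6, 0.7, -0.1]
grip_width: 0.002
```

```bash
python3 - <<'E'
from h import *
delta([.541-.0407,-.097+.0308,.054])
b=r.get_image("side"); np.save("side2.npy",b)
B=cv2.resize(b[120:240,190:310],None,fx=5,fy=5,interpolation=2)
cv2.imwrite("pics/s2.png",B[:,:,::-1])
E
```

```text
t 4.85 pos [ 0.5408 -0.0971  0.0542] F [-0.6  0.7 -0.1] w 0.002 shift [0.0332, -0.0386, 0.0001] turn [0.0008, 0.0006, -0.0]
```

View pics/s2.png

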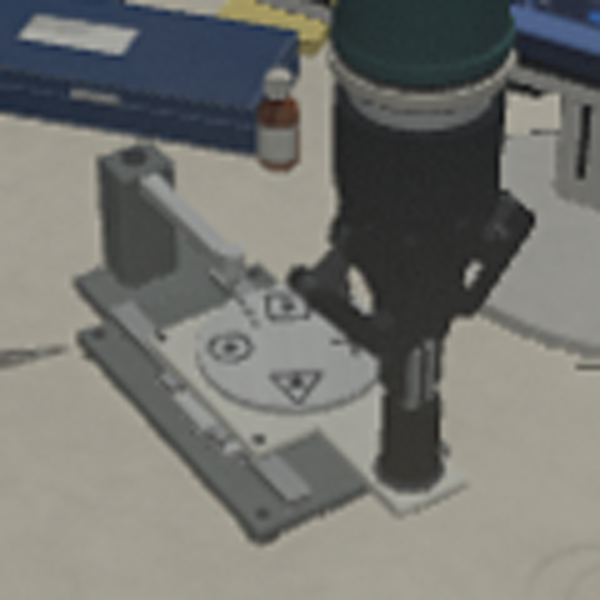

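```bash
python3 - <<'E'
from h import *
for P in([.5408,-.0971,.054],[.5416,-.0970,.09],[.5416,-.0970,.046],[.5408,-.0971,.09]):
    for n,o in(("side",(190,120)),("top",(170,150))):
        p=proj(n,[P])[0]; print(n,P,p.round(1),((p-o)*5).round())
save("top","pics/t2.png")
# knob outline at start in side
E
```

```text
side [0.5408, -0.0971, 0.054] [271.3 210.4] [406. 452.]
top [0.5408, -0.0971, 0.054] [269.5 194. ] [498. 220.]
side [0.5416, -0.097, 0.09] [271.9 199.1] [410. 396.]
top [0.5416, -0.097, 0.09] [269.8 193.1] [499. 216.]
side [0.5416, -0.097, 0.046] [271.4 212.7] [407. 463.]
top [0.5416, -0.097, 0.046] [269.4 193.9] [497. 219.]
side [0.5408, -0.0971, 0.09] [271.7 199.2] [408. 396.]
top [0.5408, -0.0971, 0.09] [269.9 193.4] [499. 217.]
```

View pics/t2.png

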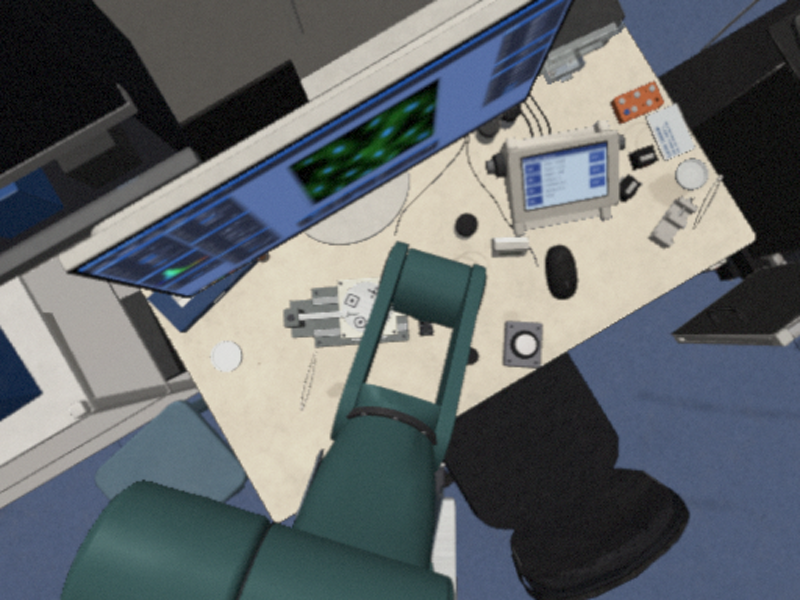

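```bash
python3 - <<'E'
from h import *
for n in("side","top"):
    K,k,R,t,_=cam(n); print(n,(-R.T@t).round(3),"fwd",R[2].round(3))
im=np.load("side1.npy"); im2=r.get_image("side")
out=[]
for I,z in((im,.1214),(im2,.0542)):
    B=cv2.resize(I[70:230,210:330],None,fx=3.3,fy=3.7,interpolation=2)[:,:,::-1].copy()
    for dz,dx in((0,0),(.019,0),(.013,.0425),(.013,-.0425),(.1,0)):
        p=(proj("side",[[.541+dx,-.097,z+dz]])[0]-[210,70]+.5)*[3.3,3.7]
        cv2.circle(B,tuple(int(v) for v in p),3,(0,0,255) if dx==0 else (0,255,0),-1)
    out.append(B)
cv2.imwrite("pics/cmp.png",np.hstack(out))
I=np.load("top1.npy");B=cv2.resize(I[130:250,210:330],None,fx=5,fy=5,interpolation=2)[:,:,::-1].copy()
for dz,dx in((0,0),(.019,0),(.013,.0425),(.013,-.0425),(.1,0)):
    p=(proj("top",[[.541+dx,-.097,.1214+dz]])[0]-[210,130]+.5)*5
    cv2.circle(B,tuple(int(v) for v in p),3,(0,0,255) if dx==0 else (0,255,0),-1)
cv2.imwrite("pics/cmpt.png",B)
E
```

```text
side [ 0.091 -0.8    0.807] fwd [ 0.381  0.665 -0.642]
top [ 0.48  -0.063  1.262] fwd [ 0.045  0.008 -0.999]
```

View pics/cmp.png

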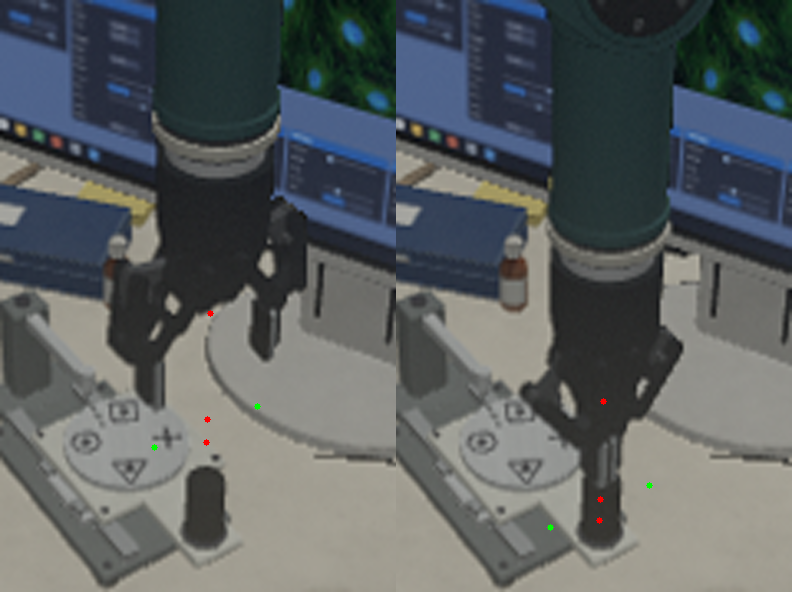

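View pics/cmpt.png

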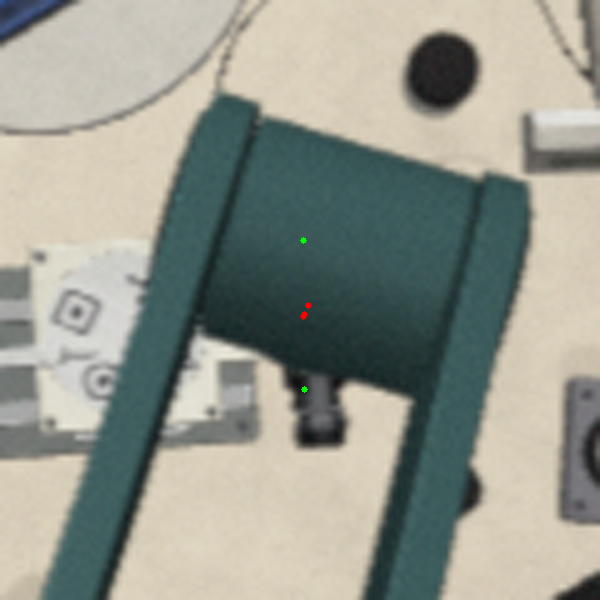

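```bash
python3 - <<'E'
from h import *
I=np.load("side0.npy");B=cv2.resize(I[0:100,0:100],None,fx=6,fy=6,interpolation=2)[:,:,::-1].copy()
j=np.array([.2627,.9647,0])
for dz,dx in((0,0),(.019,0),(.013,.0425),(.013,-.0425),(.073,0)):
    p=(proj("side",[np.array([.1576,.5789,.1942+dz])+dx*j])[0]+.5)*6
    cv2.circle(B,tuple(int(v) for v in p),3,(0,0,255) if dx==0 else (0,255,0),-1)
cv2.imwrite("pics/cmp0.png",B)
I=np.load("top0.npy");B=cv2.resize(I[300:384,0:120],None,fx=6,fy=6,interpolation=2)[:,:,::-1].copy()
for dz,dx in((0,0),(.019,0),(.013,.0425),(.013,-.0425),(.073,0)):
    q=proj("top",[np.array([.1576,.5789,.1942+dz])+dx*j])[0];p=(q-[0,300]+.5)*6; print(q)
    cv2.circle(B,tuple(int(v) for v in p),3,(0,0,255) if dx==0 else (0,255,0),-1)
cv2.imwrite("pics/cmpt0.png",B)
E
```

```text
[ 13.65275906 340.74410209]
[  9.02870585 343.14064054]
[ -5.63480334 338.30123579]
[ 26.60386704 346.45812446]
[ -5.13826858 350.48426989]
```

View pics/cmp0.png

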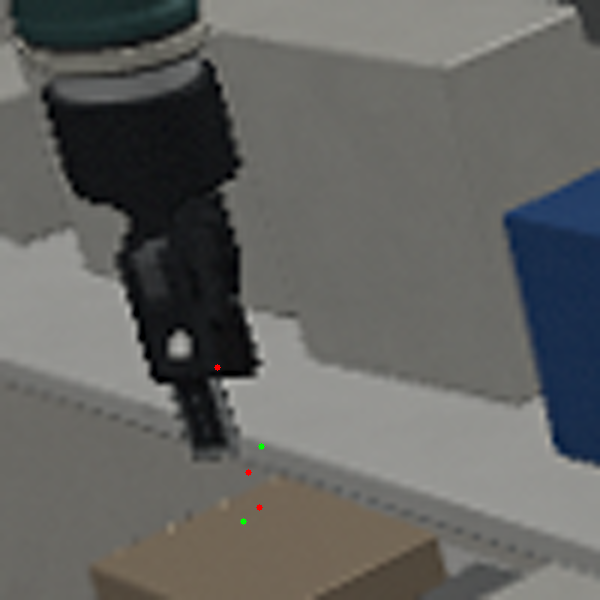

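View pics/cmpt0.png

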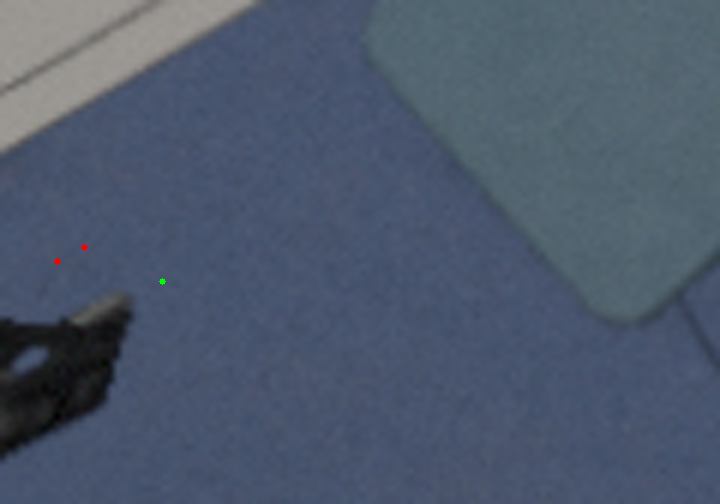

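The images show the fingertips about 35 mm higher along the tool axis than the reported TCP, so the gripper shut above the knob. I'll open it, go lower with the fingers beside the tongue (clear in either case), and check.

Request:
play_rows(deltas=[[0,0,-0.004,0,0,0,-1],[0,0,-0.004,0,0,0,-1],[0,0,-0.004,0,0,0,-1],[0,0,-0.004,0,0,0,-1],[0,0,-0.004,0,0,0,-1],[0,0,0.005,0,0,0,-1],[0,0,0.014,0,0,0,-1],[0,0,0.022,0,0,0,-1],[0,0,0.028,0,0,0,-1],[0,0,0.028,0,0,0,-1]])

```text
t: 6.25
ee_pos: [0.5404, -0.0969, 0.0254]
tool_rot: [-0.0, 0.686, 0.728, -0.0]
force: [0.3, -0.5, 0.1]
grip_width: 0.999
```

```bash
python3 - <<'E'
from h import *
delta([.541,-.097,.018],3.4)
I=r.get_image("side")
B=cv2.resize(I[140:240,210:330],None,fx=6,fy=6,interpolation=2)[:,:,::-1].copy()
cv2.imwrite("pics/s3.png",B)
E
```

```text
t 6.25 pos [ 0.5404 -0.0969  0.0254] F [ 0.3 -0.5  0.1] w 0.999 shift [-0.0001, 0.0006, 0.0074] turn [-0.0005, 0.0001, 0.0001]
```

View pics/s3.png

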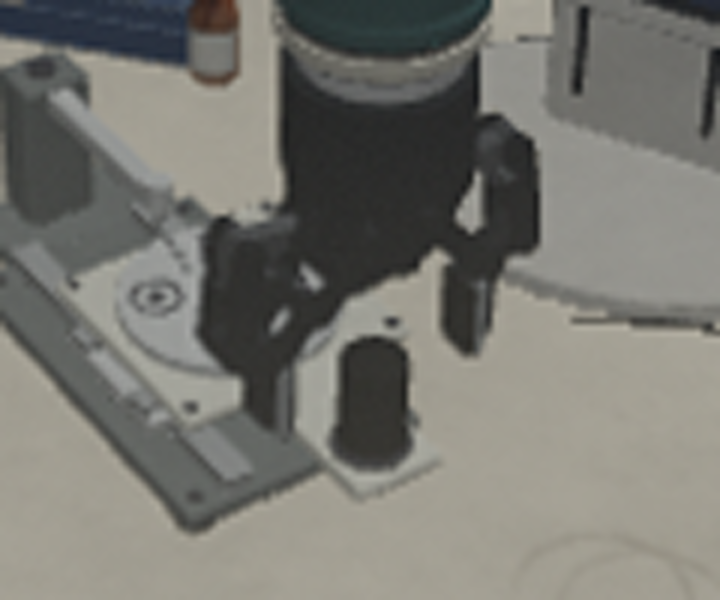

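The fingers now straddle the knob. I'll go 7 mm lower and close.

Request:
play_rows(deltas=[[0,0,0.004,0,0,0,-1],[0,0,0.007,0,0,0,-1],[0,0,0.007,0,0,0,0],[0,0,0.007,0,0,0,1],[0,0,0.007,0,0,0,1],[0,0,0.007,0,0,0,1],[0,0,0.007,0,0,0,1],[0,0,0.007,0,0,0,1],[0,0,0.007,0,0,0,1],[0,0,0.007,0,0,0,1]], force=40)

```text
t: 7.55
ee_pos: [0.5412, -0.0972, 0.0191]
tool_rot: [0.001, 0.686, 0.728, 0.0]
force: [0.6, -0.3, 5.7]
grip_width: 0.34
```

```bash
cat > meas.py <<'E'
from fit import *
import sys
# side: tip fixed at px; show crop
tag=sys.argv[1]
I=r.get_image("side"); np.save(f"side_{tag}.npy",I)
B=cv2.resize(I[150:225,205:305],None,fx=7,fy=7,interpolation=2)[:,:,::-1].copy()
for i in range(0,100,10): cv2.putText(B,str(205+i),(i*7,8),0,.3,(0,0,255),1)
for i in range(0,75,10): cv2.putText(B,str(150+i),(0,i*7+6),0,.3,(0,0,255),1)
cv2.imwrite(f"pics/s_{tag}.png",B)
E
python3 - <<'E'
from h import *
delta([0.5404-.0407,-.0969+.0308,.018])
E
python3 meas.py 4
```

```text
t 7.55 pos [ 0.5412 -0.0972  0.0191] F [ 0.6 -0.3  5.7] w 0.34 shift [0.0335, -0.0396, 0.0011] turn [0.0011, 0.0007, -0.0]
```

View pics/s_4.png

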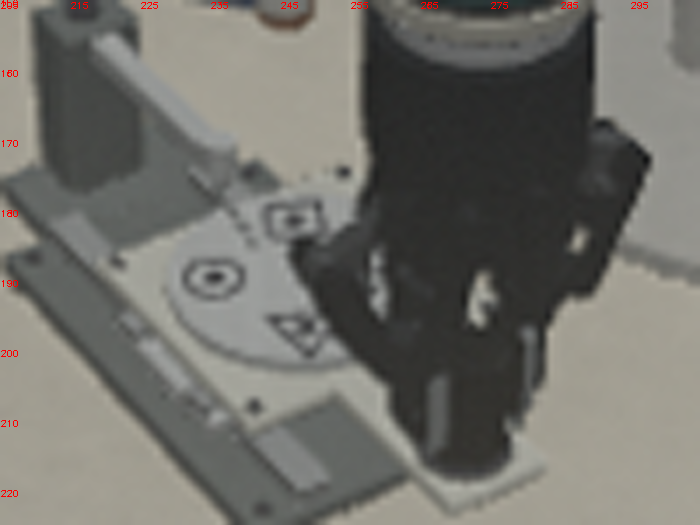

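The knob is gripped (29 mm opening). I'll draw it so that the cross comes under the pointer.

Request:
play_rows(deltas=[[0.004,-0.005,-0.001,0,0,0,1],[0.009,-0.011,-0.001,0,0,0,1],[0.015,-0.018,-0.001,0,0,0,1],[0.021,-0.025,-0.001,0,0,0,1],[0.027,-0.032,-0.001,0,0,0,1],[0.031,-0.0365,-0.001,0,0,0,1],[0.0332,-0.0388,-0.001,0,0,0,1],[0.0332,-0.0388,-0.001,0,0,0,1],[0.0332,-0.0388,-0.001,0,0,0,1],[0.0332,-0.0388,-0.001,0,0,0,1]])

```text
t: 8.85
ee_pos: [0.4991, -0.0656, 0.0196]
tool_rot: [-0.001, 0.686, 0.728, -0.0]
force: [-1.8, 2.7, -17.1]
grip_width: 0.34
```

```bash
python3 - <<'E'
from h import *
delta([0.5412-.0407,-.0972+.0308,.02])
E
python3 meas.py 5
```

```text
t 8.85 pos [ 0.4991 -0.0656  0.0196] F [ -1.8   2.7 -17.1] w 0.34 shift [-0.0008, 0.0013, -0.0004] turn [-0.0014, -0.0007, -0.0]
```

View pics/s_5.png

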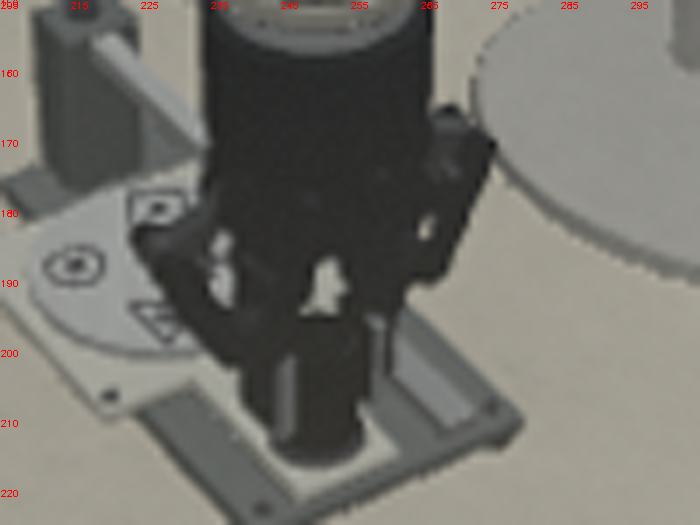

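```bash
python3 - <<'E'
from fit import *
S0=np.load("side0.npy")
a=onplane("side",dots(S0,[(235.5,188.6),(246.8,180.8)]),.0495)
b=onplane("side",dots(np.load("side_4.npy"),[(235.3,188.6),(246,180.8)]),.0495)
c=onplane("side",dots(np.load("side_5.npy"),[(205+76/7-.5,150+266/7-.5),(205+158/7-.5,150+208/7-.5)]),.0495)
print((b-a).round(4),(c-a).round(4))
E
```

```text
[[-0.001   0.0001  0.    ]
 [-0.0021 -0.0011  0.    ]] [[-0.0428  0.0316  0.    ]
 [-0.0442  0.0303 -0.    ]]
```

Request:
play_rows(deltas=[[0,0.001,0.001,0,0,0,1],[0,0.002,0.001,0,0,0,1],[0,0.002,0.001,0,0,0,1],[0,0.002,0.001,0,0,0,1],[0,0.002,0.001,0,0,0,-1],[0,0.002,0.001,0,0,0,-1],[0,0.002,0.001,0,0,0,-1],[0,0.002,0.001,0,0,0,-1],[0,0.002,-0.02,0,0,0,-1],[0,0.002,-0.06,0,0,0,-1]])

```text
t: 10.15
ee_pos: [0.4997, -0.0652, 0.079]
tool_rot: [-0.002, 0.686, 0.728, -0.001]
force: [-0.4, 0.2, -0.6]
grip_width: 0.995
```

```bash
python3 - <<'E'
from h import *
delta([0.461,-.298,.15],3.4)
E
```

```text
t 10.15 pos [ 0.4997 -0.0652  0.079 ] F [-0.4  0.2 -0.6] w 0.995 shift [-0.23, -0.0527, -0.0712] turn [-0.0049, -0.0018, -0.0001]
```

Request:
play_rows(deltas=[[0,0,-0.04,0,0,0,-1],[-0.03,-0.007,-0.06,0,0,0,0],[-0.08,-0.018,-0.06,-0.005,-0.002,0,1],[-0.13,-0.03,-0.06,-0.005,-0.002,0,1],[-0.18,-0.041,-0.06,-0.005,-0.002,0,1],[-0.22,-0.05,-0.05,-0.005,-0.002,0,1],[-0.23,-0.0527,-0.02,-0.005,-0.002,0,1],[-0.23,-0.0527,0,-0.005,-0.002,0,1],[-0.23,-0.0527,0.009,-0.005,-0.002,0,1],[-0.23,-0.0527,0.009,-0.005,-0.002,0,1]])

```text
t: 11.4
ee_pos: [0.4604, -0.2975, 0.0695]
tool_rot: [-0.0, 0.686, 0.728, -0.0]
force: [0.0, -0.2, -0.7]
grip_width: 0.001
```

```bash
python3 - <<'E'
from h import *
delta([0.461,-.298,.03],3.4)
b=r.get_image("side");a=r.get_image("top");np.save("side6.npy",b);np.save("top6.npy",a)
save("side","pics/s6.png",b);save("top","pics/t6.png",a)
def g(I,x0,y0,w,h,f,n):
    B=cv2.resize(I[y0:y0+h,x0:x0+w],None,fx=f,fy=f,interpolation=2)[:,:,::-1].copy()
    for i in range(0,w,5): cv2.putText(B,str(x0+i),(i*f,8),0,.3,(0,0,255),1)
    for i in range(0,h,5): cv2.putText(B,str(y0+i),(0,i*f+f//2+3),0,.3,(0,0,255),1)
    cv2.imwrite(n,B)
g(b,200,155,65,50,12,"pics/s6c.png");g(a,195,170,70,50,11,"pics/t6c.png")
E
```

```text
t 11.4 pos [ 0.4604 -0.2975  0.0695] F [ 0.  -0.2 -0.7] w 0.001 shift [-0.0006, 0.0006, 0.0395] turn [-0.0007, -0.0006, 0.0002]
```

View pics/s6.png

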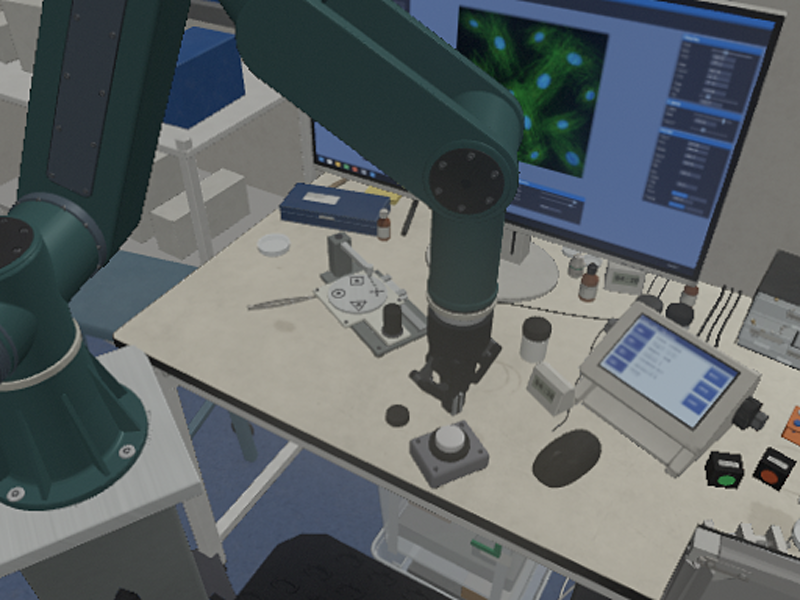

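View pics/s6c.png

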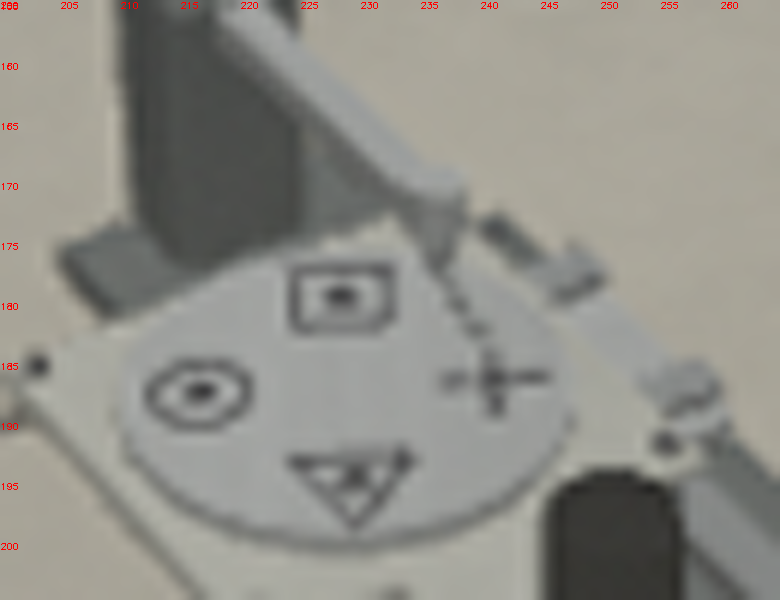

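View pics/t6c.png

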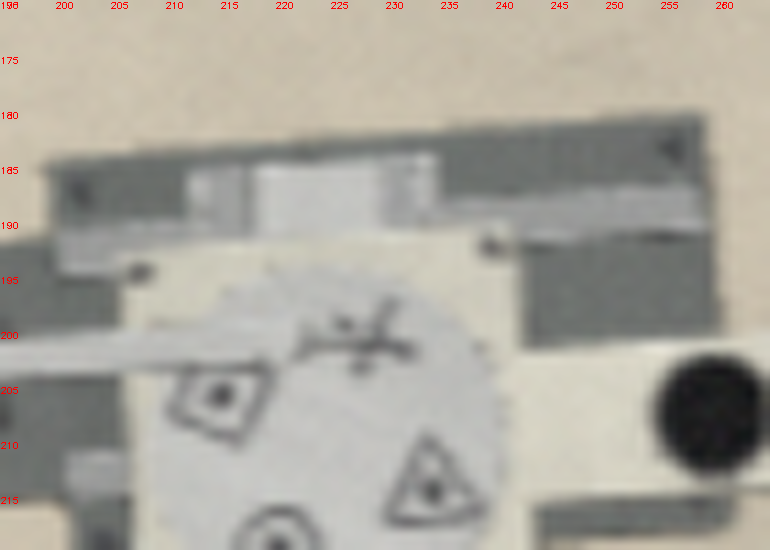

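View pics/t6.png

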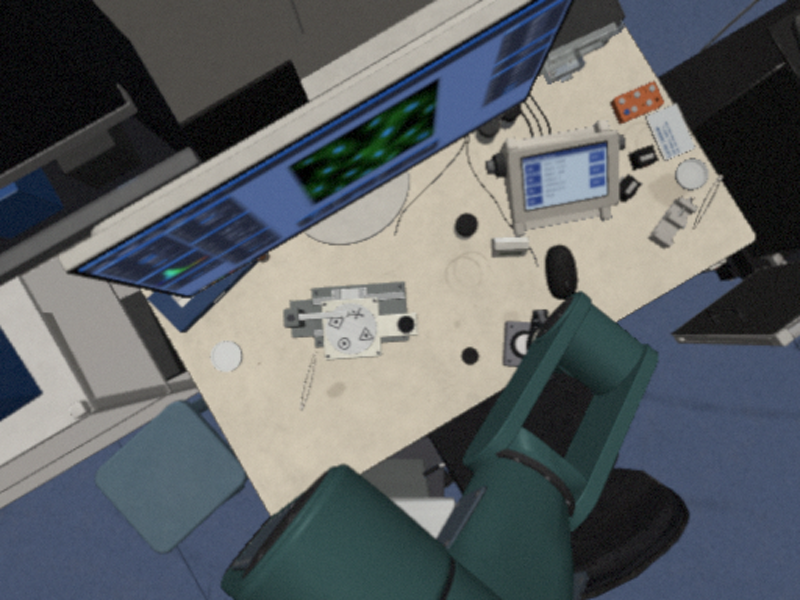

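```bash
python3 - <<'E'
from fit import *
T=np.load("top6.npy");S=np.load("side6.npy")
dt=dots(T,[(219.3,218.8),(214.2,205.1),(233.2,214)]);ds=dots(S,[(216,187),(227.6,179),(229.1,193.8)])
# ring, square, triangle
for n,d,tip in(("top",dt,(.5232,.0262)),("side",ds,(.5246,.0293))):
    w=onplane(n,d,.0495)[:,:2]; c=(w[1]+w[2])/2; cr=2*c-w[0]
    cr2=c+.5*((c-w[0])+np.array([1,-1])*0+ (lambda v:np.array([v[1],-v[0]])*1)((w[1]-w[2])/2))
    print(n,w.round(4).tolist(),"ctr",c.round(4),"cross",cr.round(4),cr2.round(4),"tip-cross",(np.array(tip)-cr).round(4),"px cross",proj(n,[[*cr,.0495]]),"px tip",proj(n,[[*tip,.053]]))
# base plate corners in the top view, bottom/top z~? : top edge row
for z in (0,.008,.012):
    print(z,onplane("top",[(199.2,184.4),(258.2,180.3),(210*0+200.5,0)],z)[:2].round(4).tolist())
E
```

```text
top [[0.4655, 0.0545], [0.5079, 0.0701], [0.4809, 0.012]] ctr [0.4944 0.0411] cross [0.5233 0.0276] [0.5234 0.0276] tip-cross [-0.0001 -0.0014] px cross [[228.5757731  200.24375067]] px tip [[228.95251842 200.22635905]]
side [[0.4654, 0.0555], [0.5071, 0.0697], [0.4814, 0.0131]] ctr [0.4942 0.0414] cross [0.5231 0.0272] [0.5228 0.0279] tip-cross [0.0015 0.0021] px cross [[240.81190225 186.15649108]] px tip [[240.90739819 184.50821598]]
0 [[0.5764, 0.1242, 0.0], [0.5874, -0.0632, 0.0]]
0.008 [[0.5757, 0.123, 0.008], [0.5867, -0.0632, 0.008]]
0.012 [[0.5754, 0.1224, 0.012], [0.5864, -0.0632, 0.012]]
```

```bash
python3 - <<'E'
from h import *
b=np.load("side6.npy");a=np.load("top6.npy")
def g(I,x0,y0,w,h,f,n,P):
    B=cv2.resize(I[y0:y0+h,x0:x0+w],None,fx=f,fy=f,interpolation=2)[:,:,::-1].copy()
    for i,p in enumerate(P):
        p=(p-[x0,y0]+.5)*f; cv2.circle(B,tuple(int(v) for v in p),3,[(0,0,255),(0,255,0),(255,0,0)][i],-1)
    return B
P=[[.4604,-.2975,.0695],[.4604,-.2975,.105],[.4604,-.2975,.055]]
A=g(b,255,225,60,60,6,"",proj("side",P));C=g(a,310,185,60,60,6,"",proj("top",P))
cv2.imwrite("pics/b6.png",np.hstack([A,C]))
E
```

```text
(no output)
```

View pics/b6.png

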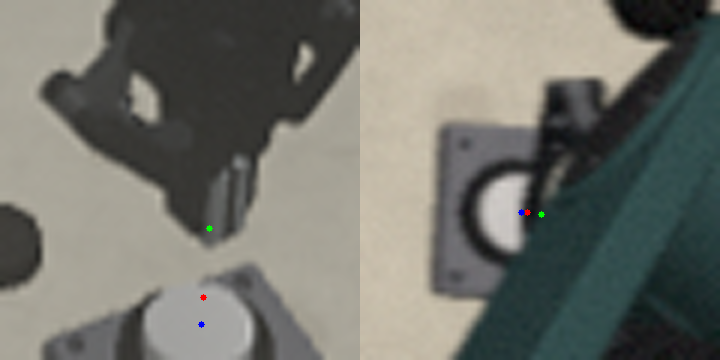

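The projected fingertip with the 35 mm offset (green) matches the picture. The cross estimate is within about 2 mm of the tip in both views. I'll press in steps and watch the force.

Request:
play_rows(deltas=[[-0.0006,0.0006,0.015,0,0,0,1],[-0.0006,0.0006,0.03,0,0,0,1],[-0.0006,0.0006,0.04,0,0,0,1],[-0.0006,0.0006,0.045,0,0,0,1],[-0.0006,0.0006,0.048,0,0,0,1],[-0.0006,0.0006,0.05,0,0,0,1],[-0.0006,0.0006,0.052,0,0,0,1],[-0.0006,0.0006,0.053,0,0,0,1],[-0.0006,0.0006,0.053,0,0,0,1],[-0.0006,0.0006,0.053,0,0,0,1]])

```text
t: 12.75
ee_pos: [0.462, -0.2988, 0.0177]
tool_rot: [0.001, 0.686, 0.728, 0.0]
force: [0.4, -0.6, 1.2]
grip_width: 0.003
```

Request:
play_rows(deltas=[[0,0,0.001,0,0,0,1],[0,0,0.002,0,0,0,1],[0,0,0.003,0,0,0,1],[0,0,0.004,0,0,0,1],[0,0,0.004,0,0,0,1],[0,0,0.004,0,0,0,1],[0,0,0.004,0,0,0,1],[0,0,0.004,0,0,0,1],[0,0,0.004,0,0,0,1],[0,0,0.004,0,0,0,1]])

```text
t: 14.0
ee_pos: [0.4621, -0.2988, 0.0137]
tool_rot: [0.001, 0.686, 0.728, 0.0]
force: [0.5, 0.0, 2.5]
grip_width: -0.001
```

Request:
play_rows(deltas=[[0,0,0.001,0,0,0,1],[0,0,0.002,0,0,0,1],[0,0,0.003,0,0,0,1],[0,0,0.0035,0,0,0,1],[0,0,0.0035,0,0,0,1],[0,0,0.0035,0,0,0,1],[0,0,0.0035,0,0,0,1],[0,0,0.0035,0,0,0,1],[0,0,0.0035,0,0,0,1],[0,0,0.0035,0,0,0,1]])

```text
t: 15.25
ee_pos: [0.4621, -0.2988, 0.0108]
tool_rot: [0.001, 0.686, 0.728, 0.0]
force: [-2.0, 1.4, 10.1]
grip_width: -0.001
```

10 N means the button has bottomed out, so the cross is logged. Next I'll retract and return to the knob.

```bash
python3 - <<'E'
from h import *
delta([0.5005,-.0655,.10],3.4)
E
```

```text
t 15.25 pos [ 0.4621 -0.2988  0.0108] F [-2.   1.4 10.1] w -0.001 shift [0.2305, 0.0524, -0.0894] turn [0.0014, 0.0015, 0.0005]
```

Request:
play_rows(deltas=[[0,0,-0.04,0,0,0,1],[0,0,-0.09,0,0,0,1],[0.01,0.002,-0.12,0,0,0,0],[0.05,0.011,-0.12,0,0,0,-1],[0.1,0.023,-0.12,0,0,0,-1],[0.15,0.034,-0.12,0,0,0,-1],[0.2,0.045,-0.12,0,0,0,-1],[0.2305,0.0524,-0.11,0.0014,0.0015,0,-1],[0.2305,0.0524,-0.09,0.0014,0.0015,0,-1],[0.2305,0.0524,-0.09,0.0014,0.0015,0,-1]])

```text
t: 16.5
ee_pos: [0.4991, -0.0646, 0.0992]
tool_rot: [-0.002, 0.685, 0.728, -0.001]
force: [-1.0, 1.0, 1.2]
grip_width: 1.005
```

```bash
python3 - <<'E'
from h import *
delta([0.5005,-.0655,.02],3.4)
E
```

```text
t 16.5 pos [ 0.4991 -0.0646  0.0992] F [-1.   1.   1.2] w 1.005 shift [-0.001, 0.0016, 0.0792] turn [-0.0033, -0.0011, 0.0014]
```

Request:
play_rows(deltas=[[-0.001,0.0013,0.02,-0.003,-0.001,0,-1],[-0.001,0.0013,0.045,-0.003,-0.001,0,-1],[-0.001,0.0013,0.065,-0.003,-0.001,0,-1],[-0.001,0.0013,0.078,-0.003,-0.001,0,-1],[-0.001,0.0013,0.078,-0.003,-0.001,0,0],[-0.001,0.0013,0.078,-0.003,-0.001,0,1],[-0.001,0.0013,0.078,-0.003,-0.001,0,1],[-0.001,0.0013,0.078,-0.003,-0.001,0,1],[-0.001,0.0013,0.078,-0.003,-0.001,0,1],[-0.001,0.0013,0.078,-0.003,-0.001,0,1]], force=40)

```text
t: 17.75
ee_pos: [0.5011, -0.0657, 0.0221]
tool_rot: [0.001, 0.685, 0.728, 0.0]
force: [-0.3, -0.7, 5.9]
grip_width: 0.337
```

```bash
python3 - <<'E'
from h import *
delta([0.5005,-.0655,.02],3.4)
E
python3 meas.py 7
```

```text
t 17.75 pos [ 0.5011 -0.0657  0.0221] F [-0.3 -0.7  5.9] w 0.337 shift [0.0003, -0.0006, 0.0021] turn [0.0015, 0.0006, 0.0015]
```

View pics/s_7.png

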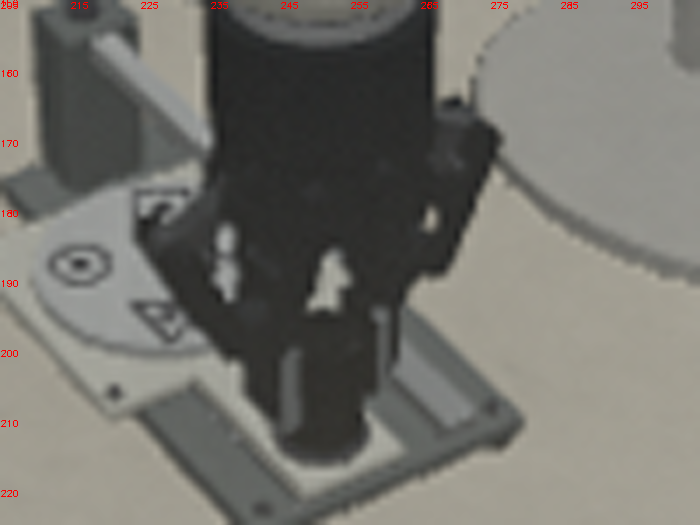

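Request:
play_rows(deltas=[[-0.004,0.007,0,0,0,0,1],[-0.009,0.016,0,0,0,0,1],[-0.014,0.025,0,0,0,0,1],[-0.019,0.034,0,0,0,0,1],[-0.024,0.043,0,0,0,0,1],[-0.028,0.051,0,0,0,0,1],[-0.0306,0.056,0,0,0,0,1],[-0.0306,0.056,0,0,0,0,1],[-0.0306,0.056,0,0,0,0,1],[-0.0306,0.056,0,0,0,0,1]])

```text
t: 19.05
ee_pos: [0.56, -0.0935, 0.0223]
tool_rot: [0.002, 0.685, 0.728, 0.001]
force: [1.8, -2.1, -2.6]
grip_width: 0.342
```

```bash
python3 - <<'E'
from h import *
delta([0.5011+.058,-.0657-.0272,.022],3.4)
E
python3 meas.py 8
```

```text
t 19.05 pos [ 0.56   -0.0935  0.0223] F [ 1.8 -2.1 -2.6] w 0.342 shift [0.0007, -0.0009, 0.0003] turn [0.0037, 0.0018, 0.0016]
```

View pics/s_8.png

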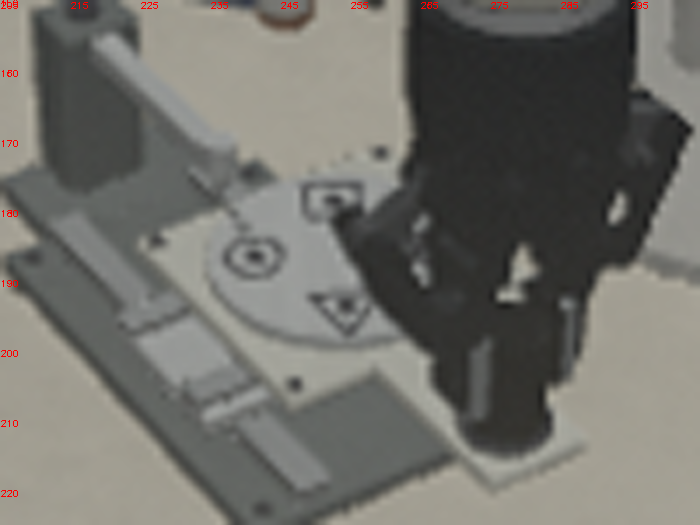

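Request:
play_rows(deltas=[[0,0,0,0,0,0,1],[0,0,0,0,0,0,-1],[0,0,0,0,0,0,-1],[0,0,0,0,0,0,-1],[0,0,0,0,0,0,-1],[0,0,-0.03,0,0,0,-1],[0,0,-0.07,0,0,0,-1],[0,0,-0.12,0,0,0,-1],[-0.04,0,-0.12,0,0,0,0],[-0.08,0,-0.12,0,0,0,1]])

```text
t: 20.35
ee_pos: [0.565, -0.1739, 0.1437]
tool_rot: [0.003, 0.685, 0.729, 0.001]
force: [-0.1, 0.9, -1.0]
grip_width: 0.601
```

```bash
python3 - <<'E'
from h import *
delta([0.461,-.298,.07],3.4)
E
```

```text
t 20.35 pos [ 0.565  -0.1739  0.1437] F [-0.1  0.9 -1. ] w 0.601 shift [-0.1172, -0.1119, 0.0734] turn [0.0054, 0.0027, 0.0031]
```

Request:
play_rows(deltas=[[-0.04,-0.038,0,0.005,0.003,0.003,1],[-0.08,-0.076,0,0.005,0.003,0.003,1],[-0.11,-0.105,0,0.005,0.003,0.003,1],[-0.1172,-0.1119,0.01,0.005,0.003,0.003,1],[-0.1172,-0.1119,0.03,0.005,0.003,0.003,1],[-0.1172,-0.1119,0.06,0.005,0.003,0.003,1],[-0.1172,-0.1119,0.073,0.005,0.003,0.003,1],[-0.1172,-0.1119,0.073,0.005,0.003,0.003,1],[-0.1172,-0.1119,0.073,0.005,0.003,0.003,1],[-0.1172,-0.1119,0.073,0.005,0.003,0.003,1]])

```text
t: 21.6
ee_pos: [0.4618, -0.2985, 0.0714]
tool_rot: [0.001, 0.686, 0.728, 0.0]
force: [-0.7, 0.6, 0.1]
grip_width: 0.003
```

```bash
cat > look.py <<'E'
from fit import *
import sys
b=r.get_image("side");a=r.get_image("top");np.save("side9.npy",b);np.save("top9.npy",a)
def g(I,x0,y0,w,h,f,n):
    B=cv2.resize(I[y0:y0+h,x0:x0+w],None,fx=f,fy=f,interpolation=2)[:,:,::-1].copy()
    for i in range(0,w,5): cv2.putText(B,str(x0+i),(i*f,8),0,.3,(0,0,255),1)
    for i in range(0,h,5): cv2.putText(B,str(y0+i),(0,i*f+f//2+3),0,.3,(0,0,255),1)
    cv2.imwrite(n,B)
g(b,220,160,65,50,12,f"pics/s{sys.argv[1]}c.png");g(a,205,165,70,50,11,f"pics/t{sys.argv[1]}c.png")
delta([0.461,-.298,.0112],3.4)
E
python3 look.py 9
```

```text
t 21.7 pos [ 0.4615 -0.2984  0.0712] F [-0.2  0.2  0.4] w -0.0 shift [0.0004, -0.0006, 0.06] turn [0.0015, 0.0008, 0.0002]
```

View pics/s9c.png

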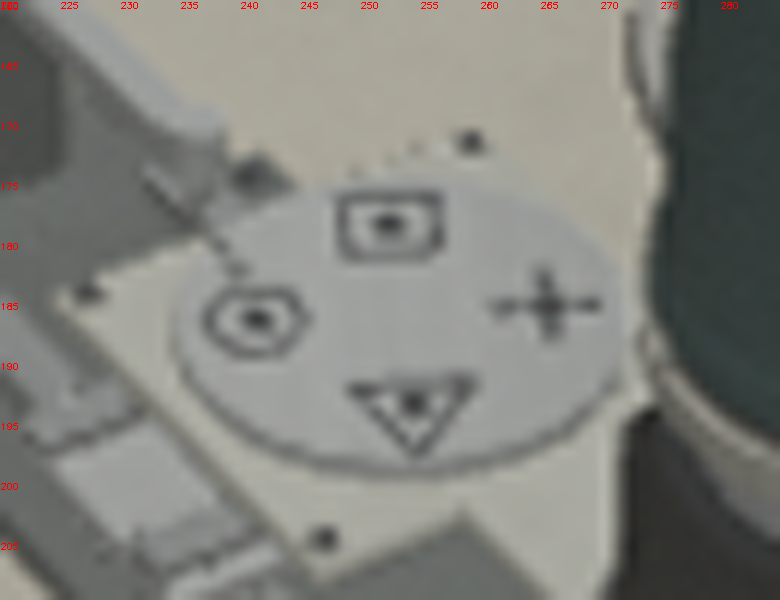

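View pics/t9c.png

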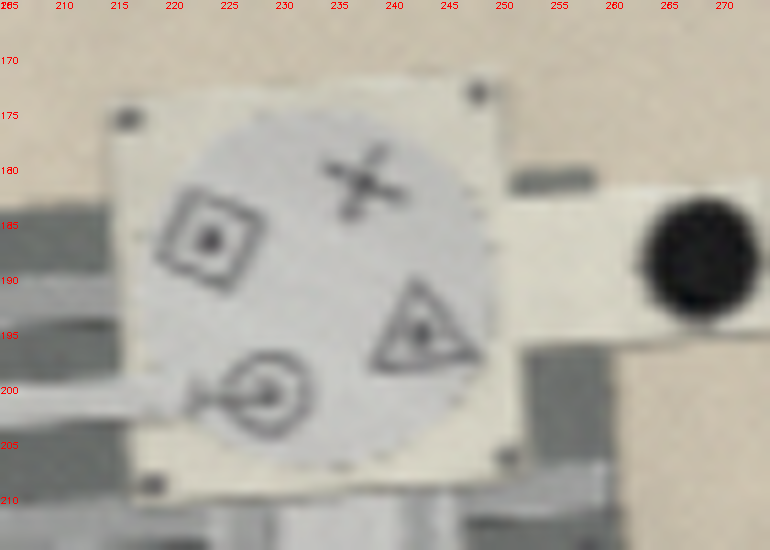

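```bash
python3 - <<'E'
from fit import *
T=np.load("top9.npy");S=np.load("side9.npy")
dt=dots(T,[(228.8,200.3),(237.4,181),(223.5,186),(242.5,194.5)]);ds=dots(S,[(240.5,185.9),(264.9,184.9),(251.6,178),(253.7,193)])
for n,d,tip in(("top",dt,(.5232,.0262)),("side",ds,(.5246,.0293))):
    w=onplane(n,d,.0495)[:,:2]; print(n,w.round(4).tolist(),"tip-ring",(np.array(tip)-w[0]).round(4),"pred from others",(np.array(tip)-(w[2]+w[3]-w[1])).round(4),(np.array(tip)-(w[2]+w[3])/2-(w[1]-(w[2]+w[3])/2)).round(4))
E
```

```text
top [[0.5223, 0.0275], [0.5807, -0.0005], [0.5657, 0.0424], [0.5389, -0.0155]] tip-ring [ 0.0009 -0.0013] pred from others [-0.0007 -0.0012] [-0.0575  0.0267]
side [[0.5237, 0.0274], [0.5812, -0.0003], [0.565, 0.042], [0.5395, -0.0141]] tip-ring [0.0009 0.0019] pred from others [0.0013 0.0011] [-0.0566  0.0296]
```

The ring's dot is within about 2 mm of the tip in both cameras, and the two errors roughly cancel. I'll press as before: contact at reported z≈0.018, bottoming near 0.011.

Request:
play_rows(deltas=[[0.0004,-0.0006,0.015,0.001,0.001,0,1],[0.0004,-0.0006,0.03,0.001,0.001,0,1],[0.0004,-0.0006,0.042,0.001,0.001,0,1],[0.0004,-0.0006,0.05,0.001,0.001,0,1],[0.0004,-0.0006,0.053,0.001,0.001,0,1],[0.0004,-0.0006,0.055,0.001,0.001,0,1],[0.0004,-0.0006,0.057,0.001,0.001,0,1],[0.0004,-0.0006,0.058,0.001,0.001,0,1],[0.0004,-0.0006,0.0585,0.001,0.001,0,1],[0.0004,-0.0006,0.0585,0.001,0.001,0,1]])

```text
t: 22.95
ee_pos: [0.4609, -0.2979, 0.0128]
tool_rot: [0.0, 0.686, 0.728, 0.0]
force: [-1.6, 1.4, 4.3]
grip_width: -0.004
```

Request:
play_rows(deltas=[[0,0,0.001,0,0,0,1],[0,0,0.0015,0,0,0,1],[0,0,0.002,0,0,0,1],[0,0,0.002,0,0,0,1],[0,0,0.002,0,0,0,1],[0,0,0.002,0,0,0,1],[0,0,0.002,0,0,0,1],[0,0,0.002,0,0,0,1],[0,0,0.002,0,0,0,1],[0,0,0.002,0,0,0,1]])

```text
t: 24.2
ee_pos: [0.4609, -0.298, 0.011]
tool_rot: [0.0, 0.686, 0.728, 0.0]
force: [-1.8, 1.3, 5.5]
grip_width: -0.0
```

Request:
play_rows(deltas=[[0,0,0.0005,0,0,0,1],[0,0,0.001,0,0,0,1],[0,0,0.0012,0,0,0,1],[0,0,0.0012,0,0,0,1],[0,0,0.0012,0,0,0,1],[0,0,0.0012,0,0,0,1],[0,0,0.0012,0,0,0,1],[0,0,0.0012,0,0,0,1],[0,0,0.0012,0,0,0,1],[0,0,0.0012,0,0,0,1]])

```text
t: 25.45
ee_pos: [0.461, -0.298, 0.0108]
tool_rot: [0.0, 0.686, 0.728, 0.0]
force: [-4.3, 3.2, 16.0]
grip_width: -0.003
```

The button is hard against its stop (16 N). I'll retract straight up.

Request:
play_rows(deltas=[[0,0,-0.02,0,0,0,1],[0,0,-0.06,0,0,0,1],[0,0,-0.1,0,0,0,1],[0,0,-0.13,0,0,0,1],[0,0,-0.14,0,0,0,1],[0,0,-0.14,0,0,0,1],[0,0,-0.14,0,0,0,1],[0,0,-0.14,0,0,0,1],[0,0,-0.14,0,0,0,1],[0,0,-0.14,0,0,0,1]])

```text
t: 26.7
ee_pos: [0.4608, -0.2979, 0.1504]
tool_rot: [-0.0, 0.686, 0.728, 0.0]
force: [-0.6, 0.2, -0.7]
grip_width: 0.004
```

```bash
python3 look.py 10; python3 - <<'E'
from fit import *
T=np.load("top9.npy");S=np.load("side9.npy");save("side","pics/s10.png",S)
print(dots(T,[(228.8,200.3)]),dots(S,[(240.5,185.9)]))
E
```

```text
t 26.8 pos [ 0.4609 -0.298   0.1507] F [-0.4  0.2  0.3] w 0.0 shift [-0.0, 0.0, 0.1395] turn [0.0006, -0.0, 0.0003]
[[228.61869206 200.51913331]] [[240.95909486 186.04023413]]
```

View pics/s10.png

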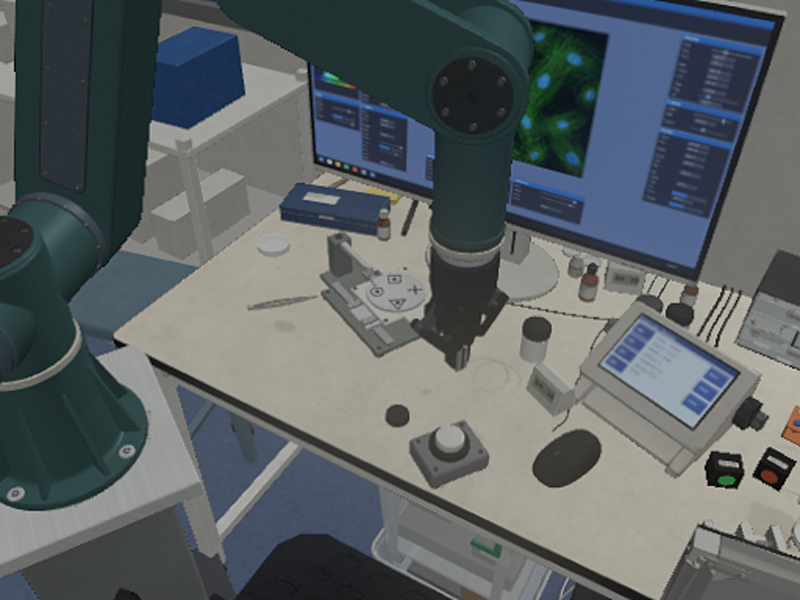

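View pics/t10c.png

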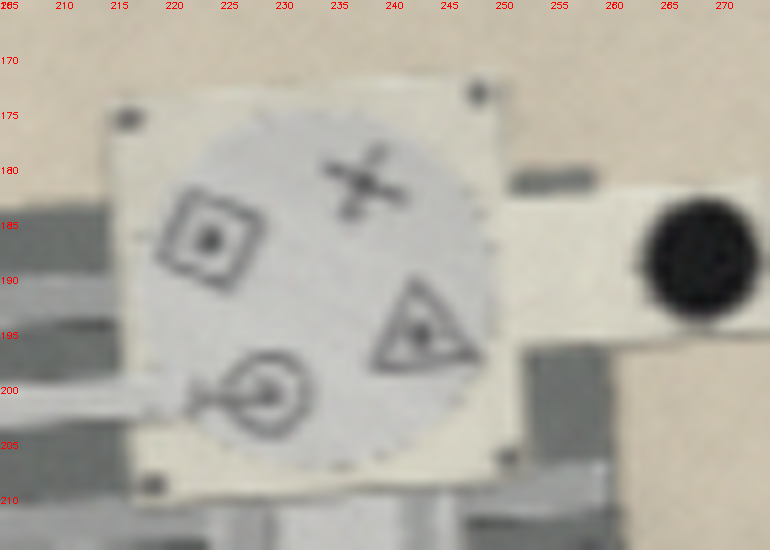

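The side view shows the button up at about (450,437), the gripper clear of everything and the other things where they were. In the top view the needle ends at the ring's dot, at about pixel (228.7,200.4). I'm handing the job in.

```bash
python3 -c "
from station import r
print(r.finish_job())"
```

```text
the job is handed in; nothing more can be done
None
```

I logged the cross, brought the ring's dot under the pointer and logged that too, then handed the job in at about 27 s with the stage left on the ring. `finish_job` reports no verdict, so I can't confirm the run passed.

- **Dot under the pointer:** by my estimate both dots were within about 2–2.5 mm of the tip when pressed, against the 4.5 mm allowed. For both dots, the two cameras put the dot on opposite sides of the tip in y.
- **Button presses:** the wrist force read about 10 N at the cross and 16 N at the ring. Fully down takes 5 N, so the button was against its stop both times.
- **Last check:** in the pictures before handing in, the button was up, the gripper was clear of everything and the other things looked unmoved.

**What disagreed:** the pictures showed the fingertips about 35 mm higher along the tool than the reported TCP. Because of that, the first grasp closed above the knob without touching it. I allowed for this offset in every later grasp and press, and they went as planned.

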